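Flip the tray status paddle

ROBOT

A 6-joint arm with a two-finger parallel gripper is mounted at the origin on the work surface. World frame = base frame: x ahead of the robot, y to its left, z up, the work surface at z = 0. Lengths are in mm, angles in degrees, forces in N, time in s.
With the tool pointing down it reaches from about 300 to 850 mm from the base axis. Payload 4.2 kg.
Tool frame: the origin (TCP) lies midway between the tips of the shut fingers; the grasp point (between the pads) lies 19 mm behind it; z points along the fingers, y is the line along which they close (so a half turn about z gives the same grasp; the last joint's range is limited). The gripper opens to 91 mm and grips with 3 to 60 N. Pads are 32 mm wide; open, the fingers measure 118 mm over their backs; the gripper's body (76 mm by 178 mm) begins 60 mm behind the grasp point.
Start: joints at [-74.771, 18.312, 89.639, -0, 72.044, -1.146], TCP at [162.11, -551.692, 213.976] pointing down, gripper open.
Joint ranges: [-177.97, 177.97], [-48.28, 115.42], [12.27, 149.76], [-77.06, 257.06], [2.81, 150.46], [-146.56, 146.56]. Speed limits (degrees/s): [147.25, 147.25, 180, 180, 180, 180].

INTERFACE

Orientations are given as [roll, pitch, yaw] about the fixed x, y, z axes, in that order (R = Rz(yaw) Ry(pitch) Rx(roll)).
In Python, from workcell import env gives the robot as it stands.
- The arm moves only by the tool jog_arm, never from a script. Its argument "steps" is one flat list of numbers, 5 for each row, row after row: the closure, from 0 (fully open) to 1 (shut), then the shift along the tool's x, y, z in cm, then the turn about the tool's z in degrees. A call has 1 to 20 rows; each row is the pose to reach, as a shift and turn from the pose commanded when the call began, along the tool's axes at that moment; what a row does not reach only later rows make up. A row lasts 1/10 s, in which the tool goes at most 50 mm and 8.59 degrees, less where a joint would pass 70% of its speed; a pose out of reach is approached as far as the arm can. A call with a gripper value outside its range is refused whole. The fingers move at their own pace and stop on an object; "force" is the grip in N (left out, the last holds). Time passes only in rows, so rows that repeat a pose let the fingers close. It gives the time, the measured TCP pose, the force and the opening at its end, in the units of the state.
- env.state(): the state, without advancing time (a new reading comes with each control period).
- env.grab_frame(name): name is "side" or "top"; returns the picture (420x560x3 uint8, red, green, blue); there is no depth.
- env.camera_params(name): a dict with "fx", "fy", "cx", "cy" (pixels), "R" (3x3) and "t" (3): a world point X has camera coordinates R X + t. Camera axes: x right, y down, z forward; pixel columns grow to the right and rows downward; lengths in mm; the calibration is good to about 2 mm. A picture is of the moment at which its call begins. camera_params takes no time and is no camera call.
- env.job_done(): hands the job in, once; it reports no verdict.
The state is a dict: "time_s": time; "qpos": joint angles; "qvel": joint speeds; "effort": joint torques, N m; "ee_pos": TCP position; "ee_rot": TCP orientation; "force": force on the tool from outside, world axes, zero at the start; "torque": the same for the moment, N m; "gripper_width": finger opening in mm.
Only numpy, scipy, OpenCV 4.12 (cv2) and the standard library are available. Lean on these libraries where they do the work, as an engineer would, in place of code of your own. Each camera call takes 0.05 s, during which the arm holds its last target. There are 200 camera calls.

TASK

On the dental counter two small stands each carry a blue flip-over status paddle. The tray is done: with your fingertips, just push the round paddle gently up by its turned-up thumb tab and all the way over its hinge, until it lies flat on the far side of its stand with its other face up. Do not lift, tip or shove its stand, and leave the square paddle and everything else on the counter as it is.

Things in the scene. Friction and masses are not known exactly. Their poses are not given: they have to be found in the camera images.
- round_stand: loose stand (0.95 kg, not fastened) of the round paddle: steel foot 150 (x) x 100 (y) x 14 mm, a 50 mm wide column in its middle, a level hinge pin along y 95 mm above the worktop. Origin: centre of the foot's underside, straight below the hinge; z up. At the start the paddle lies on the -x side, its free edge turned roughly towards the robot; it must finish flat on the +x side
- round_hinge (a point): middle of the round paddle's hinge pin, on the stand, 95 mm above its underside; axes as round_stand. Below the paddle are only the foot plate and, within 28 mm of the pin, a small rest 16 mm wide; the outer part of the paddle overhangs with 78 mm free above the foot, and fingertips fit under its free edge
- round_paddle (a joint): angle of the round paddle, rad: 0 = level on the stand's -x side, 1.57 = straight up, 3.14 = level on the +x side (end stops at 0 and 3.14); starts at 0 to 0.15. The hinge is stiff (0.05 N m, about 0.7 N at the free edge): the paddle stays at whatever angle it is left and does not fall over by itself
- round_disc (a point): centre of the round paddle's disc, 44 mm from the hinge axis; moves with the paddle. Blue disc 64 mm across, 5 mm thick (hinge axis at mid-thickness), about 35 g, edge 76 mm from the hinge. There a 34 mm wide, 4 mm thick thumb tab slopes up and outward at 60 degrees; its tip is 85 mm out from the hinge and 21 mm above the disc's mid-plane (hanging below it once flipped). A flat white bar lies across the face that is up at first, a flat white round boss on the other face
- square_stand: the other stand, like the first in all but its paddle, which is a 58 mm square with the same thumb tab; leave it alone. Origin and axes as round_stand
- square_paddle (a joint): angle of the square paddle, counted like the round one; starts at 0 to 0.15 rad and stays there by friction; leave it
- mixing_pot: small open steel pot, 52 mm across and 42 mm tall, standing between the two stands. Origin: centre of its underside. Leave it alone
- spray_bottle: white bottle, 68 mm across and 190 mm tall, on the left. Origin: centre of its underside. Leave it alone
- wipes_tub: blue cylinder, 90 mm across and 130 mm tall, behind the stands. Origin: centre of its underside. Leave it alone
- tissue_box: tissue box 120 x 200 x 90 mm with a tissue sticking out of the top, behind the stands. Origin: centre of its underside. Leave it alone
- cotton_jar: glass jar, 72 mm across and 90 mm tall, behind the stands. Origin: centre of its underside. Leave it alone
- instrument_tray: steel tray 190 x 280 mm, 22 mm tall, with instruments, on the right. Origin: centre of its underside. Leave it alone
- curing_light: white pen-shaped lamp lying on the worktop on the left, 160 mm long, 28 mm thick. Origin: centre of its underside. Leave it alone
Mind the look-alikes: they are no part of the job. Leave any yellow look-alike of the round_stand alone.

How it is judged:
By the outcome, as a careful person would: the job done as asked, in the order asked, and still so for the second after the job is handed in, with the robot touching nothing.
It also fails if it takes over 48 s, if anything falls off the work surface, if the arm or the gripper's body presses on something with over 40 N, if the wrist force passes 120 N, or if a joint passes its speed limit or range.

## Working session

There is one attempt and no reset: what is moved stays moved. The work goes in short steps, Python scripts to look and compute and a tool call to move; the robot and the scene stay as the last step left them, time stands still between calls to the robot, and variables do not carry over. Pictures are saved under pics/ and viewed, on a budget of 10 in all, crops included, one or two more only if the job needs it, and the job is handed in when it is done.

Besides the shell and the picture viewer there is one more tool, called as a command line: name --argument value ..., lists and objects as JSON in quotes. jog_arm: Moves the arm, as the interface text tells. Its arguments: {"type":"object","properties":{"steps":{"type":"array","items":{"type":"number"}},"force":{"type":"number"}},"required":["steps"]}

```bash
mkdir -p pics; ls
python3 - <<'E'
from workcell import env
import cv2
print(env.state())
for n in("side","top"):
    p=env.camera_params(n);print(n,p)
    cv2.imwrite(f"pics/{n}0.png",env.grab_frame(n)[:,:,::-1])
E
```

```text
pics
{'time_s': 0.0, 'qpos': array([-7.47683911e+01,  1.83515319e+01,  8.97055900e+01, -1.24674233e-03,
        7.20428344e+01, -1.14593878e+00]), 'qvel': array([-0.03354404, -0.09556235, -0.02864923, -0.00851893, -0.12327968,
       -0.06221537]), 'effort': array([ 1.74060817e-03, -4.12457621e+01, -2.31968057e+01,  7.29765859e-02,
        4.57936130e-02, -1.51984709e-04]), 'ee_pos': array([ 161.99424966, -551.19434834,  213.12689538]), 'ee_rot': array([-1.79900040e+02, -8.13933004e-04,  1.63779323e+01]), 'force': array([ 0.63854976, -0.14109621, -0.2313705 ]), 'torque': array([ 0.02265833, -0.04782638,  0.06322569]), 'gripper_width': 91.43247564545901}
side {'fx': 388.6324950485851, 'fy': 388.6324950485851, 'cx': 273.2224249772967, 'cy': 206.2863752348481, 'R': array([[-0.91222276, -0.40942507, -0.01485791],
       [-0.19633836,  0.468708  , -0.86125725],
       [ 0.35958433, -0.78274129, -0.50795195]]), 't': array([475.86520244, 207.20555417, 992.35702261])}
top {'fx': 435.8128612024641, 'fy': 435.8128612024641, 'cx': 284.3621568321454, 'cy': 210.40386559708156, 'R': array([[ 0.01523689, -0.99959859,  0.02388488],
       [-0.97990873, -0.01967917, -0.1984732 ],
       [ 0.19886357, -0.02038088, -0.97981524]]), 't': array([ -66.46310989,  572.75879232, 1417.71948868])}
```

View pics/top0.png

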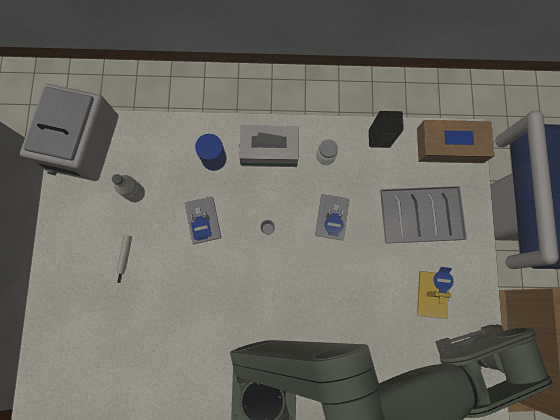

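View pics/side0.png

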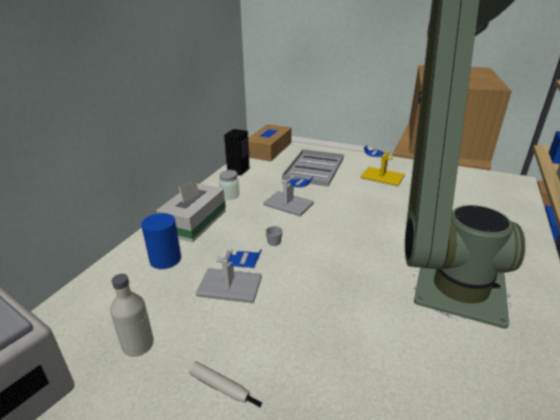

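Candidates for the round paddle are top (201,228), which looks square; top (334,224), which looks round and sits on a grey stand; and top (443,281), on a yellow stand, a look-alike. I choose (334,224) and will check it in a close crop.

```bash
cat > h.py <<'E'
import numpy as np, cv2
from workcell import env
def ray(n,uv,z):
    p=env.camera_params(n);R=np.array(p['R']);c=-R.T@np.array(p['t'])
    d=R.T@np.array([(uv[0]-p['cx'])/p['fx'],(uv[1]-p['cy'])/p['fy'],1]);return c+d*(z-c[2])/d[2]
def proj(n,X):
    p=env.camera_params(n);q=np.array(p['R'])@X+p['t'];return np.array([p['fx']*q[0]/q[2]+p['cx'],p['fy']*q[1]/q[2]+p['cy']])
def crop(n,im,x0,y0,w,h,s):return cv2.resize(im[y0:y0+h,x0:x0+w],None,fx=s,fy=s,interpolation=cv2.INTER_CUBIC)
E
python3 - <<'E'
from h import *
t=cv2.imread('pics/top0.png');s=cv2.imread('pics/side0.png')
a=crop('t',t,300,180,70,70,5.7);b=crop('s',s,255,165,70,70,5.7)
cv2.imwrite('pics/c.png',np.hstack([a,b]))
hsv=cv2.cvtColor(t,cv2.COLOR_BGR2HSV)
box=np.zeros(t.shape[:2],np.uint8);box[185:250,305:360]=1
blue=cv2.inRange(hsv,(105,110,40),(130,255,255))*box
ys,xs=np.nonzero(blue);print('blue',xs.min(),xs.max(),ys.min(),ys.max(),xs.mean(),ys.mean(),len(xs))
print('hull',cv2.minEnclosingCircle(cv2.findNonZero(blue)), ray('top',cv2.minEnclosingCircle(cv2.findNonZero(blue))[0],97))
g=cv2.cvtColor(t,cv2.COLOR_BGR2GRAY);print(g[190:245:6,310:356:3])
foot=((cv2.GaussianBlur(g,(3,3),0)<148).astype(np.uint8)|(blue>0))*box
n,l,st,_=cv2.connectedComponentsWithStats(foot);k=1+st[1:,4].argmax();print(st[k])
r=cv2.minAreaRect(cv2.findNonZero((l==k).astype(np.uint8)));print(r)
P=np.array([ray('top',q,14) for q in cv2.boxPoints(r)]);print(P.round(1),P.mean(0));e=np.diff(P,axis=0);print(np.linalg.norm(e,axis=1),np.degrees(np.arctan2(e[:,1],e[:,0])))
E
```

```text
blue 325 342 213 228 333.40425531914894 220.08510638297872 141
hull ((332.8571472167969, 221.85714721679688), 9.390717506408691) [ 530.76298931 -215.56014877   97.        ]
[[142 140 144 138 146 144 140 138 138 141 142 139 137 137 138 140]
 [139 139 142 148 105 104 103 105 103 119 145 147 137 139 139 140]
 [141 144 143 142 107 105 104 106 105 107 106 105 104 148 138 140]
 [144 141 145 101 106 106 102 109 136 128 109 108 102 148 138 142]
 [145 143 147 105 106 106  49  76  64  60  84  99 108 140 138 143]
 [142 139 141 109 104  78  66  69  69  71  70 111 107 143 139 141]
 [145 144 105 109 109  69  71  70  80 115 113  85 145 140 136 139]
 [138 141 107 110 113 113  70  79  85  87 103 112 144 140 135 141]
 [144 142 136 146 143 152 122  92  95 114 115 105 140 140 136 142]
 [143 144 142 142 138 142 142 145 141 142 141 139 140 143 142 146]]
[ 305  185   55   65 3573]
((332.0, 217.0), (64.0, 54.0), 90.0)
[[ 675.9 -128.9   14. ]
 [ 680.1 -320.6   14. ]
 [ 452.4 -316.3   14. ]
 [ 449.1 -130.2   14. ]] [ 564.36967931 -223.99734564   14.        ]
[191.81399231 227.68222335 186.17624767] [-88.76546926 178.91756741  91.02655306]
```

View pics/c.png

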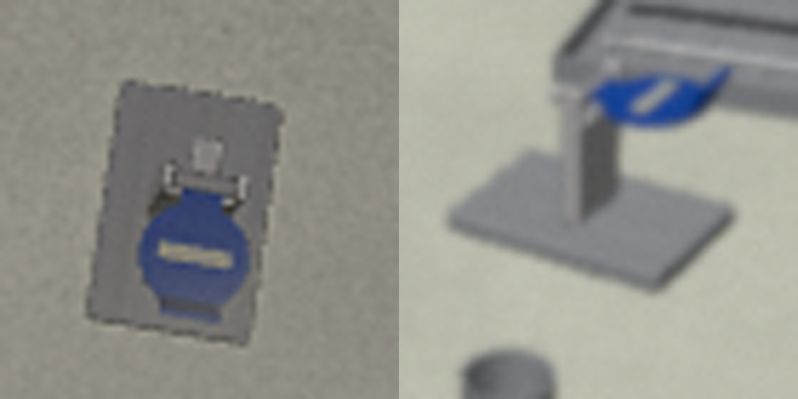

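The crop shows the round paddle with its white bar on a grey stand. The foot corners are at about crop (120,80), (283,105), (248,345) and (88,318), and the tab points at the robot. Next I refine the stand pose.

Run:
```python
from h import *
t=cv2.imread('pics/top0.png')
g=cv2.GaussianBlur(cv2.cvtColor(t,cv2.COLOR_BGR2GRAY),(3,3),0)
box=np.zeros(t.shape[:2],np.uint8);box[185:250,305:360]=1
f=(g<125).astype(np.uint8)*box;f=cv2.morphologyEx(f,cv2.MORPH_OPEN,np.ones((3,3),np.uint8))
n,l,st,_=cv2.connectedComponentsWithStats(f);k=1+st[1:,4].argmax()
def rep(C,z):
    P=np.array([ray('top',q,z) for q in C]);e=np.diff(P,axis=0);print(P.mean(0).round(1),np.linalg.norm(e,axis=1).round(1),np.degrees(np.arctan2(e[:,1],e[:,0])).round(1));return P.mean(0)
rep(cv2.boxPoints(cv2.minAreaRect(cv2.findNonZero((l==k).astype(np.uint8)))),14)
H=lambda c:(300-.41+c[0]/5.7,180-.41+c[1]/5.7)
C=[H(c) for c in((120,80),(283,105),(248,345),(88,318))];rep(C,14)
a=ray('top',H((168,183)),95);b=ray('top',H((242,190)),95);print('pin',a,b,(a+b)/2)
print('disc centre',ray('top',H((194,253)),98),'tab tip mid',ray('top',H((190,313)),105))
print('bar ends',ray('top',H((160,247)),98),ray('top',H((232,260)),98))
# side view tab tip / edges
S=lambda c:(255-.41+c[0]/5.7,165-.41+c[1]/5.7)
print('side tab tip', S((729,70)), 'disc', S((652,97)))
```

```text
[ 564.3 -223.3   14. ] [153.7 103.1 153.7] [ -8.  -97.2 171.3]
[ 564.2 -224.    14. ] [101.9 151.6  98.3] [-97.8 171.1  81.4]
pin [ 564.98923905 -203.48544742   95.        ] [ 561.70778692 -246.51262453   95.        ] [ 563.34851299 -224.99903598   95.        ]
disc centre [ 523.57471032 -217.90419442   98.        ] tab tip mid [ 487.62745921 -214.41157335  105.        ]
bar ends [ 526.69977759 -198.29498548   98.        ] [ 519.91150077 -239.81140352   98.        ]
side tab tip (382.48473684210524, 176.87070175438598) disc (368.9759649122807, 181.60754385964913)
```

```bash
cat >> h.py <<'E'
O=np.array([564.2,-224,0]);Y=np.radians(-8.3);RS=np.array([[np.cos(Y),-np.sin(Y),0],[np.sin(Y),np.cos(Y),0],[0,0,1]])
def tri(a,b):
    P=[]
    for n in('top','side'):
        p=env.camera_params(n);P.append(np.array([[p['fx'],0,p['cx']],[0,p['fy'],p['cy']],[0,0,1]])@np.c_[p['R'],p['t']])
    X=cv2.triangulatePoints(P[0],P[1],np.array(a,float).reshape(2,1),np.array(b,float).reshape(2,1));return (X[:3]/X[3]).ravel()
def togo(stand):  # cm in tool axes to reach a point in stand axes
    from scipy.spatial.transform import Rotation as Rn
    s=env.state();R=Rn.from_euler('xyz',s['ee_rot'],degrees=True).as_matrix()
    return R.T@(O+RS@np.array(stand)-s['ee_pos'])/10, RS.T@(s['ee_pos']-O), s['ee_rot']
E
python3 - <<'E'
from h import *
X=tri((300-.41+220/5.7,180-.41+320/5.7),(255-.41+330/5.7,165-.41+70/5.7));print(X,RS.T@(X-O))
print(togo([-130,0,214]))
E
```

```text
[ 481.31225748 -229.62892596  118.9368063 ] [-81.20698846 -17.53532702 118.9368063 ]
(array([ 36.00240145, -25.48396544,  -0.03696331]), array([-350.75423352, -381.87385192,  213.22106431]), array([-1.79909847e+02, -1.32465383e-03,  1.63762646e+01]))
```

jog_arm --steps '[1,9,-6.4,0,6,1,18,-12.7,0,12,1,27,-19.1,0,18,1,36,-25.5,0,24.7,1,36,-25.5,0,24.7,1,36,-25.5,0,24.7,1,36,-25.5,0,24.7,1,36,-25.5,0,24.7,1,36,-25.5,0,24.7,1,36,-25.5,0,24.7,1,36,-25.5,0,24.7,1,36,-25.5,0,24.7,1,36,-25.5,0,24.7,1,36,-25.5,0,24.7]' --force 20

```text
time_s: 1.5
ee_pos: [434.9, -206.5, 213.9]
ee_rot: [180.0, 0.0, -8.4]
force: [-0.2, 0.3, -0.4]
gripper_width: 0.5
```

Run:
```python
from h import *
print(togo([-130,0,85]),env.state()['force'],env.state()['time_s'])
```

```text
(array([ 0.0433811 , -0.13911264, 12.89307462]), array([-130.42090448,   -1.36692149,  213.93104788]), array([ 1.79989718e+02,  7.28282921e-03, -8.44588504e+00])) [-0.20911247  0.30250322 -0.39488422] 1.5
```

jog_arm --steps '[1,0,-0.1,4,0,1,0,-0.1,8,0,1,0,-0.1,12.2,0,1,0,-0.1,12.2,0,1,1,-0.1,12.2,0,1,2,-0.1,12.2,0,1,2.4,-0.1,12.2,0,1,2.4,-0.1,12.2,0,1,2.4,-0.1,12.2,0]'

```text
time_s: 2.4
ee_pos: [459.9, -208.2, 92.7]
ee_rot: [180.0, -0.1, -8.3]
force: [0.4, 1.2, -0.1]
gripper_width: 0.7
```

Run:
```python
from h import *
a=env.grab_frame('top')[:,:,::-1];b=env.grab_frame('side')[:,:,::-1]
cv2.imwrite('pics/d.png',np.hstack([crop('t',a,300,180,70,70,5.7),crop('s',b,255,165,70,70,5.7)]))
print(togo([-106,0,92]),env.state()['force'])
```

```text
(array([0.00233931, 0.07376474, 0.03328665]), array([-106.02324222,    0.73772845,   92.33269751]), array([ 1.79987473e+02, -1.89004530e-02, -8.32024372e+00])) [0.77529464 0.22890394 0.08599801]
```

View pics/d.png

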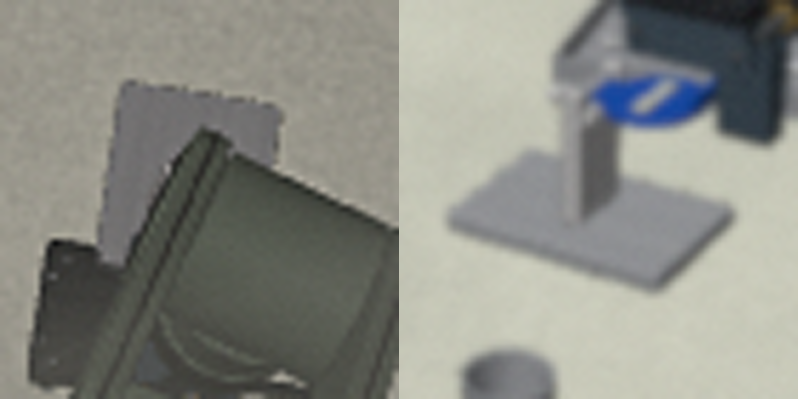

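jog_arm --steps '[1,0.2,0.1,-0.3,0,1,0.4,0.1,-0.8,0,1,0.6,0.1,-1.4,0,1,0.8,0.1,-1.9,0,1,1.0,0.1,-2.4,0,1,1.3,0.1,-2.9,0,1,1.7,0.1,-3.4,0,1,2.2,0.1,-3.9,0,1,2.2,0.1,-3.9,0,1,2.2,0.1,-3.9,0]'

```text
time_s: 3.5
ee_pos: [479.3, -211.9, 131.7]
ee_rot: [180.0, 0.2, -8.3]
force: [-7.6, 0.9, 6.4]
gripper_width: 0.7
```

Run:
```python
from h import *
b=env.grab_frame('side')[:,:,::-1]
cv2.imwrite('pics/e.png',crop('s',b,255,145,80,90,6))
print(togo([-83,0,92]),env.state()['force'])
```

```text
(array([ 0.298106  , -0.03200644,  3.96369609]), array([-85.8101696 ,  -0.3168904 , 131.64946853]), array([179.99571126,   0.24701873,  -8.30422149])) [-7.81924596  0.07833582  7.4494807 ]
```

View pics/e.png

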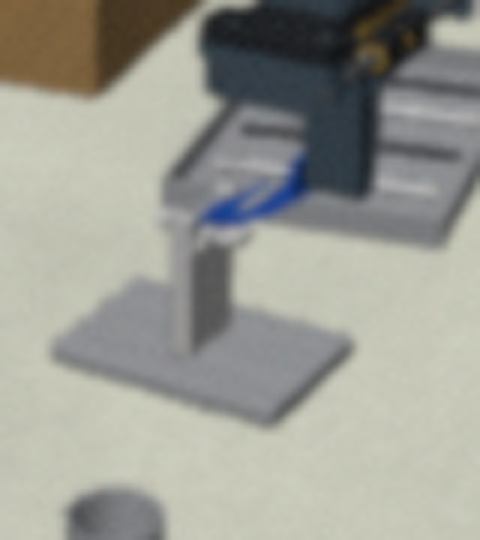

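The paddle is up about 20° and the stand hasn't moved, with its foot corners at the same pixels. The fingertip now sits high on the tab and is rubbing. I'll back off, go lower, and push in with the upward motion leading.

jog_arm --steps '[1,-0.5,0,0,0,1,-1.1,0,0.3,0,1,-1.1,0,2.6,0,1,-1.1,0,2.6,0,1,-0.5,0,2.6,0,1,-0.4,0,2.4,0,1,-0.2,0,1.8,0,1,0,0,1.2,0,1,0.2,0,0.7,0,1,0.4,0,0.3,0,1,0.6,0,0,0,1,0.8,0,-0.3,0,1,1.0,0,-0.6,0,1,1.3,0,-0.9,0,1,1.6,0,-1.2,0,1,1.9,0,-1.5,0,1,2.3,0,-1.8,0,1,2.6,0,-2.1,0,1,3.0,0,-2.4,0,1,3.0,0,-2.5,0]'

```text
time_s: 5.55
ee_pos: [511.8, -216.8, 156.4]
ee_rot: [180.0, -0.1, -8.3]
force: [-0.4, -0.3, -0.6]
gripper_width: 0.7
```

Run:
```python
from h import *
b=env.grab_frame('side')[:,:,::-1]
cv2.imwrite('pics/f.png',crop('s',b,255,145,80,90,6))
print(togo([-54,0,155]),env.state()['force'])
```

```text
(array([-0.08291724, -0.04074652,  0.1418391 ]), array([-53.1728837 ,  -0.40716629, 156.41967669]), array([ 1.79977658e+02, -7.79627964e-02, -8.31760734e+00])) [-0.57243014  0.5033495  -0.09666966]
```

View pics/f.png

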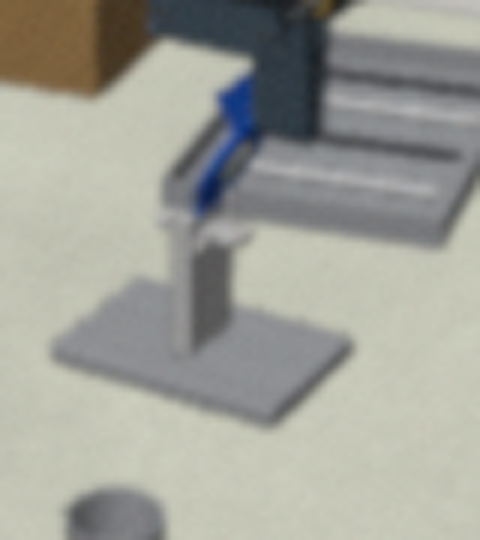

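jog_arm --steps '[1,0.6,0,0,0,1,1.2,0,0.1,0,1,1.8,0,0.2,0,1,2.4,0,0.4,0,1,3.0,0,0.6,0,1,3.6,0,0.6,0,1,4.2,0,0.6,0,1,4.8,0,0.6,0,1,5.4,0,0.8,0,1,5.9,0,1.0,0,1,6.4,0,1.3,0,1,6.8,0,1.6,0,1,7.2,0,1.9,0,1,7.6,0,2.2,0,1,8.0,0,2.6,0,1,8.3,0,3.0,0,1,8.6,0,3.4,0,1,8.6,0,3.4,0]'

```text
time_s: 7.4
ee_pos: [596.1, -228.9, 121.1]
ee_rot: [-180.0, 0.0, -8.3]
force: [0.5, -0.5, 0.6]
gripper_width: 0.7
```

Run:
```python
from h import *
b=env.grab_frame('side')[:,:,::-1]
cv2.imwrite('pics/g.png',crop('s',b,240,145,80,90,6))
print(togo([45,0,105]),env.state()['force'])
```

```text
(array([ 1.27373986, -0.03254662,  1.65191385]), array([ 32.26499802,  -0.32161447, 121.52106163]), array([-1.79996083e+02,  8.75171161e-03, -8.32241000e+00])) [ 0.22624835 -0.3844598   0.44374551]
```

View pics/g.png

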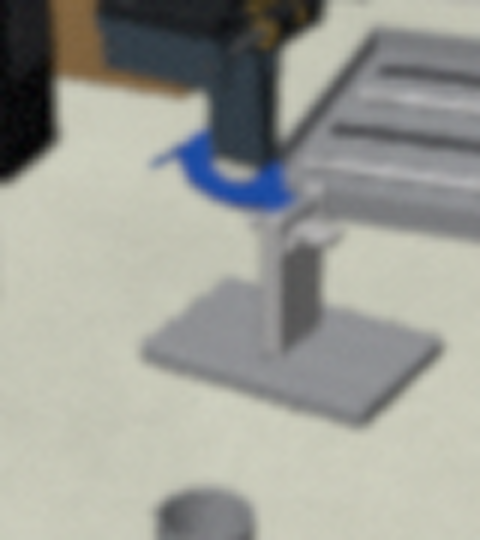

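jog_arm --steps '[1,0.4,0,0.4,0,1,0.8,0,0.8,0,1,1.2,0,1.2,0,1,1.4,0,1.5,0,1,1.4,0,1.8,0,1,1.4,0,2.0,0,1,1.4,0,2.1,0,1,1.4,0,2.1,0,1,1.4,0,2.1,0]'

```text
time_s: 8.35
ee_pos: [609.6, -231.0, 101.0]
ee_rot: [180.0, 0.0, -8.3]
force: [0.4, -0.3, -0.1]
gripper_width: 0.6
```

Run:
```python
from h import *
b=env.grab_frame('side')[:,:,::-1]
cv2.imwrite('pics/g2.png',crop('s',b,240,145,80,90,6))
print(togo([46,0,98]),env.state()['force'])
```

```text
(array([ 0.00530016, -0.04025007,  0.29960637]), array([ 45.94729477,  -0.40220624, 100.99610847]), array([ 1.79994840e+02,  9.27267384e-03, -8.32685607e+00])) [0.74328347 0.21491405 0.62749309]
```

jog_arm --steps '[1,0,0,0.1,0,1,0,0,0.2,0,1,0,0,0.2,0,1,0,0,0.2,0]'

```text
time_s: 8.8
ee_pos: [609.7, -231.0, 98.9]
ee_rot: [180.0, 0.0, -8.3]
force: [1.0, 0.8, 1.0]
gripper_width: 0.4
```

jog_arm --steps '[1,0,0,0.1,0,1,0,0,0.1,0,1,0,0,0.1,0]'

```text
time_s: 9.1
ee_pos: [609.7, -231.0, 97.8]
ee_rot: [180.0, 0.0, -8.3]
force: [-0.2, -0.2, 0.2]
gripper_width: 0.4
```

jog_arm --steps '[1,0,0,0.1,0,1,0,0,0.1,0,1,0,0,0.1,0]'

```text
time_s: 9.4
ee_pos: [609.7, -231.0, 97.7]
ee_rot: [180.0, -0.0, -8.3]
force: [-2.0, 0.7, 5.6]
gripper_width: 0.6
```

Resistance jumped to 5.6 N with no further travel, so the end stop is reached. I'm retreating.

jog_arm --steps '[1,0,0,-1,0,1,0,0,-4,0,1,0,0,-8,0,1,0,0,-12,0,1,-5,0,-15,0,1,-10,0,-15,0,1,-14,3,-15,0,1,-18,8,-15,0,1,-18,13,-15,0,1,-18,18,-15,0,1,-18,23,-15,0,1,-18,23,-15,0,1,-18,23,-15,0,1,-18,23,-15,0]'

```text
time_s: 10.8
ee_pos: [398.4, -431.6, 246.8]
ee_rot: [-179.9, 0.0, -8.3]
force: [0.2, 0.6, -0.1]
gripper_width: 0.9
```

Run:
```python
from h import *
a=env.grab_frame('top')[:,:,::-1];b=env.grab_frame('side')[:,:,::-1]
cv2.imwrite('pics/k.png',np.hstack([crop('t',a,300,180,70,70,5.7),crop('s',b,245,165,70,70,5.7)]))
t0=cv2.imread('pics/top0.png')
d=cv2.absdiff(a,t0).max(2)>40
print(np.argwhere(d[100:260,20:300]).shape,d[100:250,370:].sum())
g=cv2.GaussianBlur(cv2.cvtColor(a,cv2.COLOR_BGR2GRAY),(3,3),0);box=np.zeros(g.shape,np.uint8);box[185:250,305:360]=1
f=cv2.morphologyEx((g<125).astype(np.uint8)*box,cv2.MORPH_OPEN,np.ones((3,3),np.uint8))
n,l,st,_=cv2.connectedComponentsWithStats(f);k=1+st[1:,4].argmax()
r=cv2.minAreaRect(cv2.findNonZero((l==k).astype(np.uint8)));P=np.array([ray('top',q,14) for q in cv2.boxPoints(r)]);print(r,P.mean(0));e=np.diff(P,axis=0);print(np.degrees(np.arctan2(e[:,1],e[:,0])))
```

```text
(0, 2) 1356
((332.46331787109375, 212.74452209472656), (28.728601455688477, 50.5840950012207), 8.530765533447266) [ 578.90766702 -225.71972491   14.        ]
[ -8.36756563 -97.57896847 170.87902712]
```

View pics/k.png

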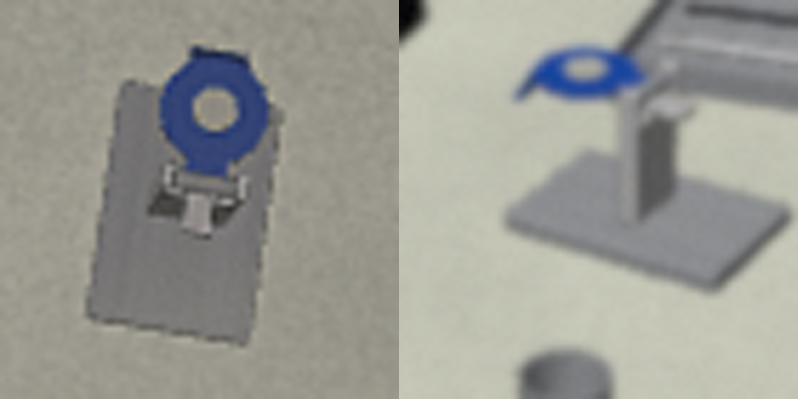

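The paddle lies flat on the far side with its round boss up. The foot corners are at the same crop pixels as before, (120,80), (248,345) and (88,318), so the stand is unmoved. I'm handing the job in.

```bash
python3 -c "
from workcell import env
print(env.job_done())"
```

```text
the job is handed in; nothing more can be done
None
```

I pushed the round paddle up by its thumb tab with the shut fingertips, over its hinge, and down onto the +x side until it met its end stop. I then backed the arm away and handed the job in at about 11 s.

- **Paddle:** the last pictures show it flat on the far side with the round boss up. Pressing down stopped moving it at 5.6 N.
- **Stand:** the foot corners are at the same pixels as at the start, and its measured yaw is unchanged. The automatic foot-centre check read 15 mm off, which I put down to the flipped disc covering part of the foot.
- **Other objects:** the top view shows no change on the left side and behind the stands, including the square paddle and the mixing pot. On the right, the picture differences could not be checked; I took them to be the arm, so the tray was not verified separately. I did not check the yellow look-alike either; the arm passed well above it.
- **First push:** it rubbed high on the tab with about 11 N and stalled near 20°. I backed off and pushed again from lower down, and the stand did not move.

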